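# Spice mill: zero the timer, then hold the bayonet lid at pulse

## Task

First turn the spice mill's timer dial back until its pointer reads zero. Then pick up the loose lid, set it on the mill's bowl with its two lugs down through the two notches of the collar, and turn it clockwise (seen from above) about 45 degrees, half of the way to where it locks with a click, to the double mark. Do not let it reach the lock; the lid is sprung and must not be let go, so finish while still gripping it and holding it there, and leave the jar, the tin and the scoop alone.

Things in the scene. Friction and masses are not known exactly. Their poses are not given: they have to be found in the camera images.
- mill: The fixed spice mill; origin at the centre of its underside, z up. Grey housing 170 (x) x 330 (y) mm, deck 70 mm high. On the deck the round bowl (112 mm outside, 136 mm high in all, axis at y = -80 mm) and the timer dial (axis at y = +80 mm).
- bowl_mouth (a point): Centre of the bowl's mouth, level with the collar's top, 136 mm above the counter; axes as the mill's. The collar's lip is 6 mm thick with a 72 mm hole; its two notches, at +x and -x, widen it to 92 mm over 36 degrees (25 mm wide). Marks on the rim: one line at each notch, a double line 45 degrees clockwise of it (pulse), a broad line at 90 degrees (lock).
- collar (a point): Same point and axes as bowl_mouth, for the twist: the lugs enter with the lid's x axis along x (either way round, within 7 degrees), then turn clockwise only, to the locked end at 90 degrees. Sprung balls resist from about 53 degrees and click in behind the lugs at the lock. After 8 to 18 degrees of play the lugs push a sprung ring (up to 0.09 N m) that turns the lid back if let go.
- pulse_ring (a joint): Turn of the sprung ring inside the bowl, rad: 0 at rest, grows as the lid's lugs push it clockwise. With the lid at 45 degrees it reads about 0.58; with the lid locked about 1.35.
- dial (a joint): Turn of the timer dial, rad: 0 when its pointer is at the long broad zero mark (which lies on the mill's +x side of the dial), positive when clockwise of it seen from above. It turns from -0.6 to 2.3, has no stop at zero and stays where it is left (friction about 0.03 N m).
- dial_grip (a point): On the dial's axis at the height to grip, 29 mm above the deck. The dial: a black skirt 52 mm across, 6 mm high, with an upright grip bar 12 mm thick (y), about 42 mm long (x), rising 11 mm above this point. x runs along the bar towards its tapered, white-lined pointer end and turns with the dial; z up.
- lid_mid (a point): Middle (half-way up) of the loose lid, on its axis, z up. An upright grip bar 14 mm thick (y), 60 mm long (x), 32 mm high, in line with the lugs, tops the lid; its top is 26.5 mm above this point, its foot (the disc's top) 5.5 mm below. Lid home: this point is 11.5 mm above bowl_mouth (up to 14.5 with the lugs under the lip); lugs standing on the lip: 26.5 mm above.
- lid: The lid as a whole, 53 mm high, about 150 g; origin at the centre of its underside, 26.5 mm below lid_mid, same axes. From below: grey plug 66 mm across, 15 mm high, with two lugs at its foot at +x and -x, each 15 mm wide, 6 mm high, reaching 43 mm from the axis; black disc 90 mm across, 6 mm thick; the grip bar. It stands on its plug on the counter.
- jar_mid (a point): Middle of a loose glass jar, 72 mm across, 110 mm high; leave it alone.
- tin_mid (a point): Middle of a loose tin, 60 mm across, 85 mm high; leave it alone.
- scoop_mid (a point): On a loose brass scoop near its middle, 12 mm up: a tray 75 x 50 x 24 mm towards +x and a handle to 96 mm towards -x; leave it alone.
Mind the look-alikes: they are no part of the job. What is meant by the lid is not brown, and is the smaller of those in its own colour.

How it is judged:
On the way, in this order (a step that is already met when the one before it is completed fails the run):
1. the timer dial reads zero (value of joint dial between -0.12 and 0.12 rad), for 0.3 s.
2. the lid is home on the bowl, lugs through the notches (horizontal distance between lid_mid and bowl_mouth below 0.006 m and z of lid_mid in the frame of bowl_mouth between 0.007 and 0.0165 m and angle between lid_mid's own z axis and vertical below 0.09 rad), for 0.1 s.
At the end, for the whole second after the job is handed in: The dial reads zero within 0.14 rad; the lid is level and home on the bowl (within 6 mm of its axis, not more than 5 mm above fully down), turned 45 degrees clockwise from the notches within 13 degrees, pushing the sprung ring, and still gripped by the fingers (all of step 2 and value of joint dial between -0.14 and 0.14 rad and angle between the x axis of lid_mid and the x axis of bowl_mouth, either way round between 0.56 and 1.01 rad and value of joint pulse_ring between 0.25 and 0.95 rad and contact force between the fingers and lid above 1 N); the arm keeps its last pose, push and grip.
It fails at once if the lid is turned on to the lock (value of joint pulse_ring above 1.12 rad).
It fails at once if the jar is moved more than 25 mm (distance of jar_mid from where it was at the start of the episode above 0.025 m).
It fails at once if the tin is moved more than 25 mm (distance of tin_mid from where it was at the start of the episode above 0.025 m).
It fails at once if the scoop is moved more than 25 mm (distance of scoop_mid from where it was at the start of the episode above 0.025 m).
It also fails if it takes over 54 s, if anything falls off the work surface, if the arm or the gripper's body presses on something with over 40 N, if the wrist force passes 120 N, or if a joint passes its speed limit or range.

## Robot

A 6-joint arm with a two-finger parallel gripper is mounted at the origin on the work surface. World frame = base frame: x ahead of the robot, y to its left, z up, the work surface at z = 0. Lengths are in m, angles in rad, forces in N, time in s.
With the tool pointing down it reaches from about 0.325 to 0.75 m from the base axis. Payload 7.6 kg.
Tool frame: the origin (TCP) lies between the finger pads; the fingertips stand 22 mm ahead of it and the grasp point (between the pads) lies 3 mm ahead of it (r.tips_ahead is the distance from the TCP to the fingertips, in m); z points along the fingers, y is the line along which they close (so a half turn about z gives the same grasp; the last joint's range is limited). The gripper opens to 85 mm and grips with 20 to 120 N. Pads are 22 mm wide; open, the fingers measure 114 mm over their backs; the gripper's body (76 mm by 85 mm) begins 54 mm behind the grasp point. The pads swing forward as they close: fully open they stand 13 mm farther back than shut.
Start: joints at [1.075, 0.052, 1.401, -0, 1.689, -0.07], TCP at [0.217, 0.478, 0.253] pointing down, gripper open.
Joint ranges: [-2.9, 2.9], [-0.91, 2.17], [0.12, 2.37], [-1.06, 4.2], [0.26, 2.73], [-2.93, 2.93]. Speed limits (rad/s): [2.57, 2.57, 3.01, 3.14, 3.14, 3.14].

## Interface

Orientations are given as a rotation vector (axis times angle).
In Python, from cell import r gives the robot as it stands.
- The arm moves only by the shell command python3 -m pendant 'ROWS' [OPENING] [FORCE]. ROWS is JSON, a list of rows, each a list of 6 numbers: the shift along the tool's x, y, z in mm, then the turn, a rotation vector about the tool's x, y, z in rad. A call has 1 to 5 rows; each row is the pose to reach, as a shift and turn from the pose commanded when the call began, along the tool's axes at that moment; what a row does not reach only later rows make up. A row lasts 1/12 s, in which the tool goes at most 41.7 mm and 7.16 degrees, less where a joint would pass 70% of its speed; a pose out of reach is approached as far as the arm can. A call with a gripper value outside its range is refused whole. OPENING is the finger opening in mm, from 0 to 85.4, set as the call begins (- or left out, the last holds). The fingers move at their own pace and stop on an object; FORCE is the grip in N (left out, the last holds). Time passes only in rows, so rows that repeat a pose let the fingers close. It gives the time, the measured TCP pose, the force, the opening and the grip force at its end, in the units of the state.
- r.get_state(): the state, without advancing time (a new reading comes with each control period).
- r.grab_frame(name): name is "scene" or "top"; returns the picture (400x640x3 uint8, red, green, blue); there is no depth.
- r.camera_model(name): a dict with "K" (3x3 intrinsics, pixels), "k1" (the pictures are not rectified: a ray, as slopes to the right and down, at radius r is drawn at 1 + k1 r^2 times it, then the intrinsics apply), "R" (3x3) and "t" (3): a world point X has camera coordinates R X + t. Camera axes: x right, y down, z forward; pixel columns grow to the right and rows downward; lengths in m; the calibration is good to about 2 mm. A picture is of the moment at which its call begins. camera_model takes no time and is no camera call.
- r.close_job(): hands the job in; it is judged then, once.
The state is a dict: "t": time; "joint_pos": joint angles; "qd": joint speeds; "joint_torque": joint torques, N m; "position": TCP position; "eef_rot": TCP orientation; "contact_force": force on the tool from outside, world axes, zero at the start; "ft_torque": the same for the moment, N m; "grip_width": finger opening in m; "grip_force": force on a finger pad.
Only numpy, scipy, OpenCV 4.12 (cv2) and the standard library are available. Lean on these libraries where they do the work, as an engineer would, in place of code of your own. Each camera call takes 0.05 s, during which the arm holds its last target. There are 200 camera calls.

## Working session

There is one attempt and no reset: what is moved stays moved. The work goes in short steps, Python scripts to look and compute and a shell command to move; the robot and the scene stay as the last step left them, time stands still between calls to the robot, and variables do not carry over. Pictures are saved under pics/ and viewed, at most 10 in all, crops included, and the job is handed in when it is done.

```bash
ls; mkdir -p pics; python3 - <<'E'
from cell import r
import cv2,numpy as np
for n in("scene","top"):
    im=r.grab_frame(n); cv2.imwrite(f"pics/{n}0.png",im[:,:,::-1])
    m=r.camera_model(n); print(n,np.round(m["K"],1).tolist(),m["k1"],np.round(m["R"],3).tolist(),np.round(m["t"],3).tolist())
s=r.get_state();print(s["t"],s["position"],s["eef_rot"],r.tips_ahead)
E
```

```text
pics
scene [[445.8, 0.0, 325.5], [0.0, 445.8, 203.0], [0.0, 0.0, 1.0]] -0.05481426443828532 [[-0.564, 0.825, 0.009], [0.495, 0.347, -0.797], [-0.661, -0.446, -0.604]] [0.279, -0.174, 1.97]
top [[501.9, 0.0, 314.3], [0.0, 501.9, 208.2], [0.0, 0.0, 1.0]] -0.15589434544324346 [[-0.068, -0.998, -0.003], [-0.976, 0.067, -0.205], [0.205, -0.011, -0.979]] [0.039, 0.495, 1.58]
0.1 [0.21672713 0.47792098 0.25255595] [-6.63800191e-01 -3.07025824e+00  2.08858712e-03] 0.022
```

View pics/scene0.png

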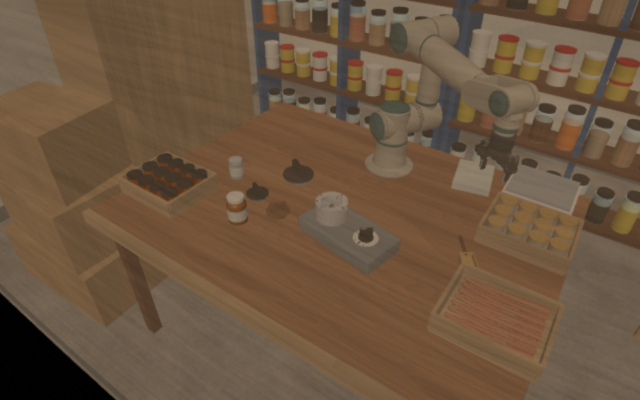

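View pics/top0.png

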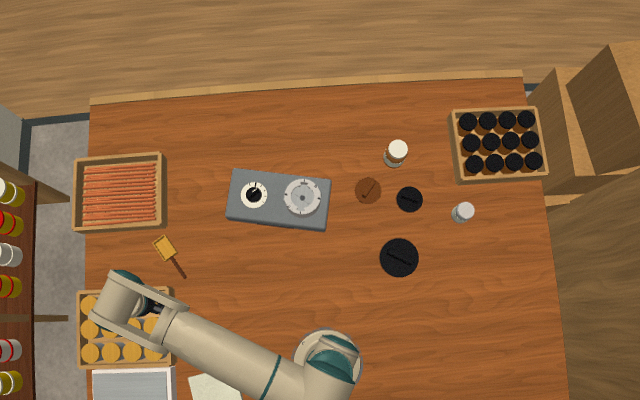

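The three lid candidates in the top view are brown at (368,190), small black at (409,200) and large black at (399,258). The small black one fits: it isn't brown, and it is the smaller of the two black ones. I'll confirm it in a crop, together with the mill.

```bash
cat > h.py <<'E'
from cell import r
import cv2,numpy as np
def ray(n,p):
    m=r.camera_model(n);K=np.array(m["K"]);R=np.array(m["R"]);t=np.array(m["t"])
    d=np.array([(p[0]-K[0,2])/K[0,0],(p[1]-K[1,2])/K[1,1]]);u=d.copy()
    for _ in range(20): u=d/(1+m["k1"]*(u@u))
    return -R.T@t, R.T@np.array([u[0],u[1],1])
def onz(n,p,z):
    c,v=ray(n,p); return (c+v*(z-c[2])/v[2])
def px(n,X):
    m=r.camera_model(n);K=np.array(m["K"]);c=np.array(m["R"])@np.array(X)+np.array(m["t"])
    u=c[:2]/c[2];u=u*(1+m["k1"]*(u@u));return K[:2,:2]@u+K[:2,2]
E
python3 - <<'E'
from h import *
im=cv2.imread("pics/top0.png")
a=cv2.resize(im[160:240,220:340],None,fx=6.6,fy=6.6,interpolation=cv2.INTER_CUBIC)[:,:792]
b=cv2.resize(im[170:280,350:440],None,fx=5,fy=5,interpolation=cv2.INTER_CUBIC)
cv2.imwrite("pics/mill.png",a);cv2.imwrite("pics/lids.png",b)
hsv=cv2.cvtColor(im,cv2.COLOR_BGR2HSV)
blk=(hsv[...,2]<60).astype(np.uint8)
n,l,s,c=cv2.connectedComponentsWithStats(blk)
for i in range(1,n):
    x,y,w,h,A=s[i]
    if 60<A<3000 and 220<c[i][0]<440 and 160<c[i][1]<290:
        print("black",s[i],c[i].round(1),onz("top",c[i],.021).round(4))
# grey housing outline
g=((hsv[...,1]<70)&(hsv[...,2]>40)).astype(np.uint8); g[:160]=0;g[240:]=0;g[:,:220]=0;g[:,340:]=0
cs,_=cv2.findContours(g,cv2.RETR_EXTERNAL,cv2.CHAIN_APPROX_NONE);k=max(cs,key=cv2.contourArea)
rc=cv2.minAreaRect(k);print(rc);ap=cv2.approxPolyDP(k,6,True)[:,0]
for p in ap: print(p,onz("top",p,.07).round(3))
E
```

```text
black [246 187  15  15 154] [253.1 194.6] [0.5637 0.2058 0.021 ]
black [397 187  26  25 512] [409.2 199. ] [ 0.513  -0.3139  0.021 ]
black [ 380  239   38   38 1160] [398.6 257.4] [ 0.3206 -0.2585  0.021 ]
((277.78460693359375, 199.22308349609375), (101.58444213867188, 52.59072494506836), 7.125016689300537)
[233 169] [0.643 0.263 0.07 ]
[228 219] [0.477 0.285 0.07 ]
[325 229] [ 0.423 -0.024  0.07 ]
[330 180] [ 0.583 -0.052  0.07 ]
```

View pics/mill.png

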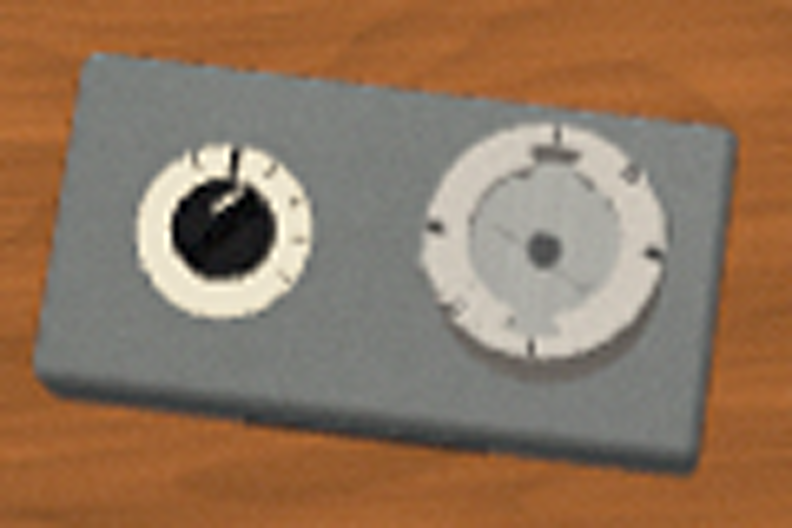

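View pics/lids.png

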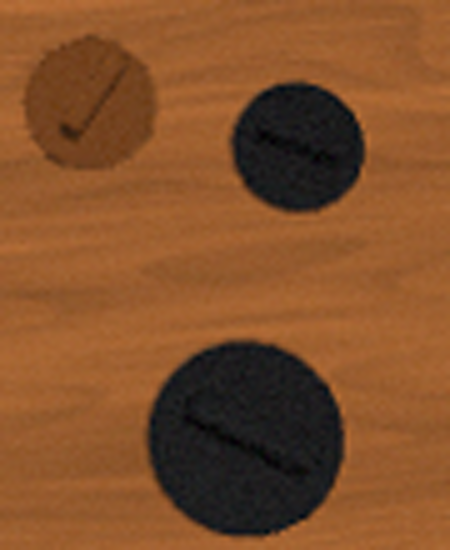

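Mill crop: the dial is at about (225,231), with its zero mark at (236,160) and pointer tip near (243,188). The collar centre is about (543,241), with notches at top and bottom. Lids crop: the small black lid at (299,147) is clearly smaller than the black one at (246,437), and its bar runs from (258,132) to (340,160). So the small black one is confirmed.

```bash
python3 - <<'E'
from h import *
print("cam",ray("top",(0,0))[0])
M=lambda u,v:(220+(u+.5)/6.6-.5,160+(v+.5)/6.6-.5)
L=lambda u,v:(350+(u+.5)/5-.5,170+(v+.5)/5-.5)
P=lambda p,z:onz("top",p,z)[:2]
D=P(M(225,231.5),.07);B=P(M(543.5,241),.136);v=D-B
print("dial",D,"bowl",B,"sep",np.hypot(*v),"yaw",np.arctan2(-v[0],v[1]))
nt=P(M(557,132),.136)-P(M(531,348),.136);print("notch yaw",np.arctan2(nt[1],nt[0]))
z0=P(M(236,160),.07)-D;print("zero yaw",np.arctan2(z0[1],z0[0]))
a,b=P(M(214,214),.11),P(M(242,190),.11)
print("pointer line",a,b,"yaw ln",np.arctan2(*(b-a)[::-1]),"yaw from axis",np.arctan2(*(b-D)[::-1]), np.hypot(*(b-D)))
a,b=P(L(258,130),.04),P(L(340,160),.04);print("lid bar",a,b,np.hypot(*(b-a)),np.arctan2(*(a-b)[::-1]))
# scene cam check of lid
im=cv2.imread("pics/scene0.png");
for X in([.513,-.314,.021],[*D,.1],[*B,.136]):print(px("scene",X))
R=cv2.Rodrigues(r.get_state()["eef_rot"])[0];print(R.round(3).tolist())
# contact-tilt: hole centre of bowl interior etc
# refined lid disc centre, minus bar bias
hsv=cv2.cvtColor(cv2.imread("pics/top0.png"),cv2.COLOR_BGR2HSV)
m=((hsv[...,2]<60)*255).astype(np.uint8)[180:220,390:430]
k=max(cv2.findContours(m,0,1)[0],key=cv2.contourArea);e=cv2.fitEllipse(k);print(e);c=(e[0][0]+390,e[0][1]+180);print(onz("top",c,.021))
E
```

```text
cam [0.16307845 0.02389239 1.64844542]
dial [0.5514642  0.19835625] bowl [0.52021168 0.04179254] sep 0.15965248461881093 yaw -0.1970257270145277
notch yaw -0.18001341227526946
zero yaw -0.19203375816363238
pointer line [0.55060608 0.19885239] [0.56149936 0.18489238] yaw ln -0.908171016192079 yaw from axis -0.9302846364929555 0.016792270263955633
lid bar [ 0.52209377 -0.28443675] [ 0.49813815 -0.33690095] 0.05767464143126321 1.1424599760292966
[257.15295903 191.50989261]
[365.83324604 230.02257192]
[331.52800837 200.05941851]
[[-0.911, 0.413, -0.001], [0.413, 0.911, -0.001], [0.0, -0.001, -1.0]]
((19.244535446166992, 18.972885131835938), (24.141897201538086, 25.19396209716797), 120.36066436767578)
[ 0.5129739  -0.31395101  0.021     ]
```

```bash
cat > go.py <<'E'
# usage: go.py x y z yaw_of_tool_y : prints shift mm and turn in tool axes, from measured pose
from h import *; import sys
from scipy.spatial.transform import Rotation as T
x,y,z,w=map(float,sys.argv[1:5]);s=r.get_state();R=T.from_rotvec(s["eef_rot"]).as_matrix()
Y=np.array([np.cos(w),np.sin(w),0]);Z=np.array([0,0,-1.]);G=np.c_[np.cross(Y,Z),Y,Z]
print((R.T@(np.array([x,y,z])-s["position"])*1000).round(1),T.from_matrix(R.T@G).as_rotvec().round(3),"t",s["t"],"q6",s["joint_pos"][5])
E
python3 -m pendant '[[-420,-117,30,0,0,0.49],[-420,-117,30,0,0,0.49],[-420,-117,30,0,0,0.49],[-420,-117,30,0,0,0.49],[-420,-117,30,0,0,0.49]]' 40; python3 go.py .551 .198 .17 .656
```

```text
t: 0.52
position: [0.3771, 0.3431, 0.2386]
eef_rot: [-1.397, -2.814, 0.001]
contact_force: [-0.1, 0.7, 0.2]
grip_width: 0.0398
grip_force: 0.0
[-220.7   50.8   68.5] [-0.    -0.    -0.007] t 0.5167 q6 0.016500815348189233
```

```bash
python3 -m pendant '[[-220,51,68,0,0,0],[-220,51,68,0,0,0],[-220,51,68,0,0,0],[-220,51,68,0,0,0],[-220,51,68,0,0,0]]' ;python3 -m pendant '[[0,0,0,0,0,0],[0,0,0,0,0,0]]'; python3 go.py .551 .198 .102 .656
python3 - <<'E'
from h import *
im=r.grab_frame("top");cv2.imwrite("pics/d1.png",cv2.resize(im[150:240,215:335,::-1],None,fx=6,fy=6,interpolation=cv2.INTER_CUBIC))
E
```

```text
t: 0.93
position: [0.5313, 0.2163, 0.178]
eef_rot: [-1.389, -2.817, 0.0]
contact_force: [1.3, 0.7, -0.1]
grip_width: 0.0398
grip_force: 0.0
t: 1.1
position: [0.5307, 0.2163, 0.177]
eef_rot: [-1.392, -2.813, 0.004]
contact_force: [-0.2, 1.2, 0.2]
grip_width: 0.04
grip_force: 0.0
[-26.9   5.3  74.9] [-0.003 -0.001 -0.004] t 1.1 q6 -0.32921551628148327
```

```bash
python3 -m pendant '[[-27,5,25,0,0,0],[-27,5,50,0,0,0],[-27,5,75,0,0,0],[-27,5,75,0,0,0],[-27,5,75,0,0,0]]' ; python3 go.py .551 .198 .102 .656;python3 -m pendant '[[0,0,0,0,0,0],[0,0,0,0,0,0],[0,0,0,0,0,0],[0,0,0,0,0,0],[0,0,0,0,0,0]]' 0 25;python3 go.py .551 .198 .102 .656
```

```text
t: 1.57
position: [0.5495, 0.2006, 0.1037]
eef_rot: [-1.386, -2.818, 0.002]
contact_force: [0.5, 0.2, 0.7]
grip_width: 0.04
grip_force: 0.0
[-3.  -0.4  1.7] [-0.002 -0.001  0.001] t 1.5667 q6 -0.3699622545274134
t: 1.98
position: [0.5507, 0.1999, 0.1067]
eef_rot: [1.388, 2.817, 0.002]
contact_force: [-6.7, -1.5, 7.2]
grip_width: 0.0112
grip_force: 28.2
[-1.7 -1.   4.7] [ 0.001  0.001 -0.001] t 1.9833 q6 -0.3701974398681087
```

```bash
python3 -m pendant '[[0,0,-3,0,0,-0.12],[0,0,-3,0,0,-0.24],[0,0,-3,0,0,-0.36],[0,0,-3,0,0,-0.48],[0,0,-3,0,0,-0.6]]' ;python3 -m pendant '[[0,0,0,0,0,-0.125],[0,0,0,0,0,-0.125],[0,0,0,0,0,-0.125]]'; python3 go.py .551 .198 .102 1.381
```

```text
t: 2.4
position: [0.5499, 0.1988, 0.1069]
eef_rot: [-0.485, -3.102, 0.004]
contact_force: [-3.0, -5.7, -4.2]
grip_width: 0.0115
grip_force: 27.2
t: 2.65
position: [0.5498, 0.1986, 0.1069]
eef_rot: [-0.299, -3.125, 0.004]
contact_force: [-4.0, -5.6, -3.3]
grip_width: 0.0116
grip_force: 27.2
[-1.3 -0.3  4.9] [-0.003 -0.002 -0.001] t 2.65 q6 -1.0958210233133816
```

```bash
python3 -m pendant '[[0,0,0,0,0,0],[0,0,0,0,0,0],[0,0,-20,0,0,0],[0,0,-60,0,0,0],[0,0,-100,0,0,0]]' 50;python3 -m pendant '[[0,-200,0,0,0,0],[0,-200,0,0,0,0.12],[0,-200,0,0,0,0.24],[0,-200,0,0,0,0.36],[0,-200,0,0,0,0.48]]'; python3 go.py .513 -.314 .19 -.429
```

```text
t: 3.07
position: [0.55, 0.1998, 0.2079]
eef_rot: [-0.299, -3.126, 0.0]
contact_force: [0.4, -0.5, 0.0]
grip_width: 0.0501
grip_force: 0.0
t: 3.48
position: [0.5124, 0.0012, 0.2085]
eef_rot: [1.042, 2.961, 0.001]
contact_force: [0.3, -0.9, -0.1]
grip_width: 0.0501
grip_force: 0.0
[-197.9 -245.3   18.6] [3.000e-03 1.000e-03 1.323e+00] t 3.4833 q6 -0.9635423075803271
```

```bash
python3 -m pendant '[[-197,-245,0,0,0,1.32],[-197,-245,0,0,0,1.32],[-197,-245,0,0,0,1.32],[-197,-245,0,0,0,1.32],[-197,-245,0,0,0,1.32]]' >/dev/null
python3 go.py .513 -.314 .19 -.429
python3 - <<'E'
from h import *
im=r.grab_frame("top");cv2.imwrite("pics/d2.png",cv2.resize(im[165:235,220:335,::-1],None,fx=6.6,fy=6.6,interpolation=cv2.INTER_CUBIC))
E
```

```text
[-102.7  -29.6   18.7] [0.003 0.001 0.698] t 3.9 q6 -0.7187737849111551
```

View pics/d2.png

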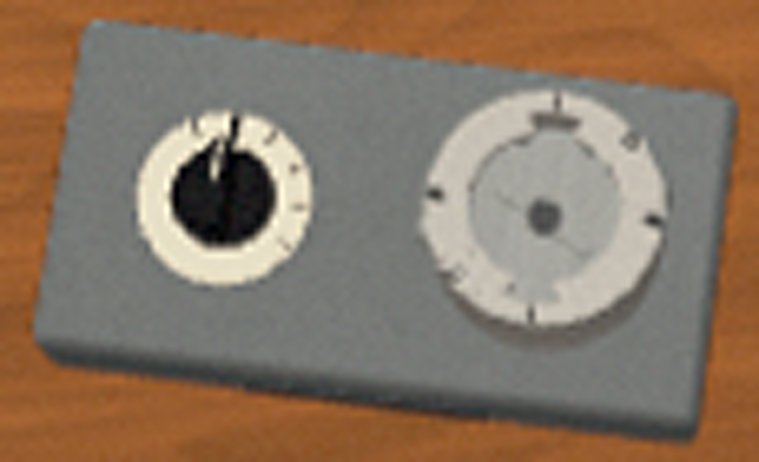

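The white pointer line now runs from about (214,180) to (222,140), close to the zero mark at (235,125). I'll check that numerically.

```bash
python3 - <<'E'
from h import *
im=cv2.imread("pics/d2.png");h=cv2.cvtColor(im,cv2.COLOR_BGR2HSV)
g=im.min(2).astype(int);sub=g[130:200,185:262]
m=(sub>90)
yy,xx=np.mgrid[130:200,185:262]; sel=m&(np.hypot(xx-222,yy-198)<60)
print(sel.sum(),[ (y,xx[y-130][sel[y-130]].tolist()[::4]) for y in range(134,190,6)])
P=lambda u,v,z:onz("top",(220+(u+.5)/6.6-.5,165+(v+.5)/6.6-.5),z)[:2]
D=np.array([.5515,.1984])
for z in(.105,.11):
  b,a=P(222,140,z),P(214,180,z);print(np.arctan2(*(b-a)[::-1])+.19,np.arctan2(*(b-D)[::-1])+.19,np.hypot(*(b-D)))
E
```

```text
831 [(134, []), (140, [207, 211, 218, 222, 236]), (146, [193, 197, 201, 205, 218, 222, 235, 239, 243, 247, 251]), (152, [185, 189, 193, 197, 217, 221, 251, 255, 259]), (158, [185, 189, 214, 218, 259]), (164, [211, 215, 219]), (170, [210, 214, 218]), (176, [211, 215]), (182, []), (188, [])]
-0.04531072474815423 0.011267504001425649 0.02074892759185374
-0.045310724748153425 -0.028622121636909997 0.01955952538815563
```

```bash
python3 -m pendant '[[-102,-30,0,0,0,0.7],[-102,-30,0,0,0,0.7],[-102,-30,0,0,0,0.7],[-102,-30,0,0,0,0.7],[-102,-30,0,0,0,0.7]]' >/dev/null;  python3 go.py .513 -.314 .1 -.429; python3 - <<'E'
from h import *
im=r.grab_frame("scene");cv2.imwrite("pics/d3.png",cv2.resize(im[120:280,200:420,::-1],None,fx=3.6,fy=3.6,interpolation=cv2.INTER_CUBIC))
E
```

```text
[ -0.9   0.2 107.8] [0.002 0.    0.071] t 4.3667 q6 -0.25117272592476925
```

View pics/d3.png

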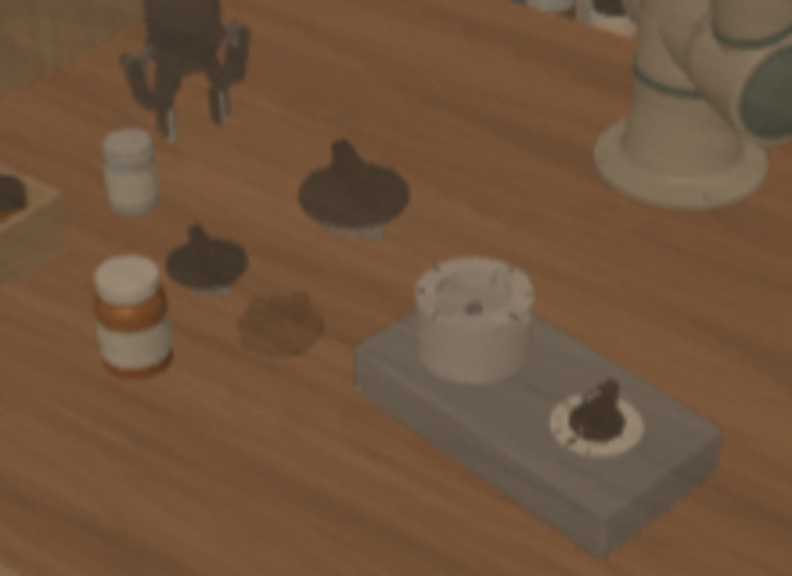

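The dial is at zero within about 0.05 rad. In the scene crop the small lid is at (206,262), with a grey lug showing at (222,292). I'll check the bar's yaw against this view before descending.

```bash
python3 - <<'E'
from h import *
f=lambda X:((px("scene",X)-[200,120])*3.6).round(0)
c=np.array([.513,-.314]);
for w in (.95,1.05,1.142,1.25):
  d=np.array([np.cos(w),np.sin(w)]);print(w,"bar ends",f([*(c+.03*d),.053]),f([*(c-.03*d),.053]),"lug",f([*(c+.043*d),.003]))
im=cv2.imread("pics/d3.png");cv2.imwrite("pics/d4.png",cv2.resize(im[200:310,150:265],None,fx=5,fy=5))
E
python3 -m pendant '[[0,0,30,0,0,0.07],[0,0,60,0,0,0.07],[0,0,70,0,0,0.07]]' >/dev/null;  python3 go.py .513 -.314 .048 -.429
```

```text
0.95 bar ends [210. 249.] [197. 219.] lug [216. 293.]
1.05 bar ends [212. 248.] [194. 219.] lug [220. 292.]
1.142 bar ends [215. 247.] [192. 220.] lug [223. 291.]
1.25 bar ends [217. 246.] [189. 221.] lug [227. 289.]
[-3.2  3.  85.2] [-0.005 -0.001  0.012] t 4.6667 q6 -0.18987553528188536
```

View pics/d4.png

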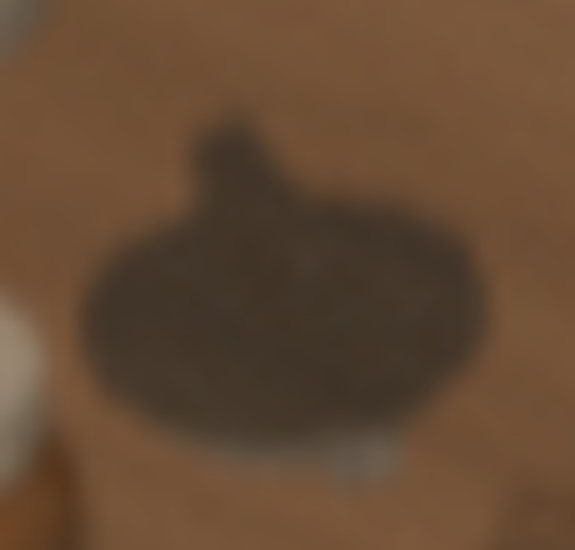

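The lug at (365,460) maps to (223,292) in the crop, which matches a yaw of 1.142. I'll descend and grip.

```bash
python3 -m pendant '[[-3,3,30,0,0,0.01],[-3,3,60,0,0,0.01],[-3,3,83,0,0,0.01],[-3,3,83,0,0,0.01],[-3,3,83,0,0,0.01]]';python3 go.py .513 -.314 .048 -.429; python3 -m pendant '[[0,0,0,0,0,0],[0,0,0,0,0,0],[0,0,0,0,0,0],[0,0,0,0,0,0],[0,0,0,0,0,0]]' 0 60;python3 go.py .513 -.314 .048 -.429
```

```text
t: 5.08
position: [0.5145, -0.315, 0.0542]
eef_rot: [-2.642, -1.698, 0.0]
contact_force: [0.2, 0.4, 0.5]
grip_width: 0.0501
grip_force: 0.0
[ 0.3 -1.8  6.2] [-0.001 -0.     0.001] t 5.0833 q6 -0.18272293810274642
t: 5.5
position: [0.5156, -0.3161, 0.0565]
eef_rot: [2.641, 1.695, 0.003]
contact_force: [-0.7, -0.3, 6.1]
grip_width: 0.0122
grip_force: 61.6
[ 0.8 -3.2  8.5] [ 0.004  0.001 -0.001] t 5.5 q6 -0.18144780407223945
```

Grip is about 8 mm high, so I'll regrip lower.

```bash
python3 -m pendant '[[0,0,0,0,0,0],[0,0,0,0,0,0],[0,-2,8,0,0,0],[0,-2,8,0,0,0],[0,-2,8,0,0,0]]' 40;python3 go.py .513 -.314 .047 -.429; python3 -m pendant '[[0,0,0,0,0,0],[0,0,0,0,0,0],[0,0,0,0,0,0],[0,0,0,0,0,0],[0,0,0,0,0,0]]' 0 60;python3 go.py .513 -.314 .048 -.429
```

```text
t: 5.92
position: [0.5119, -0.3141, 0.0447]
eef_rot: [-2.642, -1.695, 0.001]
contact_force: [0.6, -0.9, 0.1]
grip_width: 0.0396
grip_force: 0.0
[ 0.5  1.  -2.3] [-0.002 -0.001 -0.001] t 5.9167 q6 -0.1818472319878208
t: 6.33
position: [0.5128, -0.3146, 0.0462]
eef_rot: [2.644, 1.696, 0.001]
contact_force: [0.6, 0.3, 1.3]
grip_width: 0.0128
grip_force: 60.2
[ 0.7 -0.1 -1.8] [ 0.001  0.    -0.001] t 6.3333 q6 -0.18178676281362086
```

```bash
python3 -m pendant '[[0,0,-30,0,0,0],[0,0,-70,0,0,0],[0,0,-110,0,0,0],[0,0,-150,0,0,0],[0,0,-190,0,0,0]]';python3 go.py .5202 .0418 .23 1.381
```

```text
t: 6.75
position: [0.5121, -0.3142, 0.2372]
eef_rot: [-2.643, -1.696, 0.001]
contact_force: [0.6, -1.2, -1.6]
grip_width: 0.0129
grip_force: 59.7
[ 327.  -141.     7.5] [-1.000e-03 -1.000e-03 -1.811e+00] t 6.75 q6 -0.18180204021374194
```

```bash
python3 -m pendant '[[230,-100,0,0,0,-1.8],[230,-100,0,0,0,-1.8],[230,-100,0,0,0,-1.8],[230,-100,0,0,0,-1.8],[230,-100,0,0,0,-1.8]]' >/dev/null;python3 go.py .5202 .0418 .23 1.381
python3 - <<'E'
from h import *
im=r.grab_frame("top");cv2.imwrite("pics/e1.png",im[:,:,::-1])
c=im[165:235,270:335,::-1].copy();h=cv2.cvtColor(c,cv2.COLOR_BGR2HSV);print(h[...,1].min(),c[30,5])
# cream rim of bowl in first picture: outer ellipse and inner hole
c=cv2.imread("pics/d2.png")[60:360,400:690]
h=cv2.cvtColor(c,cv2.COLOR_BGR2HSV)
m=((h[...,2]>165)*255).astype(np.uint8)
k,hi=cv2.findContours(m,cv2.RETR_CCOMP,cv2.CHAIN_APPROX_NONE)
for q in sorted(k,key=cv2.contourArea)[-3:]:
    e=cv2.fitEllipse(cv2.convexHull(q));u,v=e[0][0]+400,e[0][1]+60
    print(cv2.contourArea(q),e,onz("top",(220+(u+.5)/6.6-.5,165+(v+.5)/6.6-.5),.136))
E
```

```text
[142.4  33.2   5.4] [-0.00e+00 -1.00e-03 -1.18e+00] t 7.1667 q6 -0.4704634749177724
0 [114 117 116]
494.0 ((184.65171813964844, 2.3834733963012695), (11.679126739501953, 94.88423919677734), 88.2170639038086) [0.58956587 0.01788181 0.136     ]
1030.5 ((181.03419494628906, 114.01702880859375), (35.416927337646484, 74.18106079101562), 0.9045677781105042) [0.53536298 0.02315512 0.136     ]
33589.5 ((143.1337432861328, 147.0016632080078), (231.98216247558594, 241.7318572998047), 80.68485260009766) [0.5207035  0.04193356 0.136     ]
```

```bash
python3 -m pendant '[[142,33,0,0,0,-1.18],[142,33,0,0,0,-1.18],[142,33,0,0,0,-1.18],[142,33,0,0,0,-1.18],[142,33,0,0,0,-1.18]]' >/dev/null;python3 go.py .5204 .0419 .2 1.381
```

```text
[-0.7 -1.8 35.4] [ 0.001 -0.002 -0.55 ] t 7.6333 q6 -0.8189150259454967
```

```bash
python3 -m pendant '[[-1,-2,0,0,0,-0.55],[-1,-2,0,0,0,-0.55],[-1,-2,0,0,0,-0.55],[-1,-2,0,0,0,-0.55],[-1,-2,0,0,0,-0.55]]' >/dev/null;python3 -m pendant '[[0,0,15,0,0,0],[0,0,30,0,0,0],[0,0,30,0,0,0]]' ;python3 go.py .5204 .0419 .185 1.381
python3 - <<'E'
from h import *
im=r.grab_frame("scene");cv2.imwrite("pics/e2.png",cv2.resize(im[150:250,280:400,::-1],None,fx=6,fy=6,interpolation=cv2.INTER_CUBIC))
E
```

```text
t: 8.3
position: [0.5194, 0.0373, 0.2022]
eef_rot: [-0.315, -3.119, 0.001]
contact_force: [-0.7, 0.2, -2.5]
grip_width: 0.0134
grip_force: 59.8
[-0.1  4.7 17.2] [-0.001 -0.006 -0.011] t 8.3 q6 -1.3691295783127757
```

View pics/e2.png

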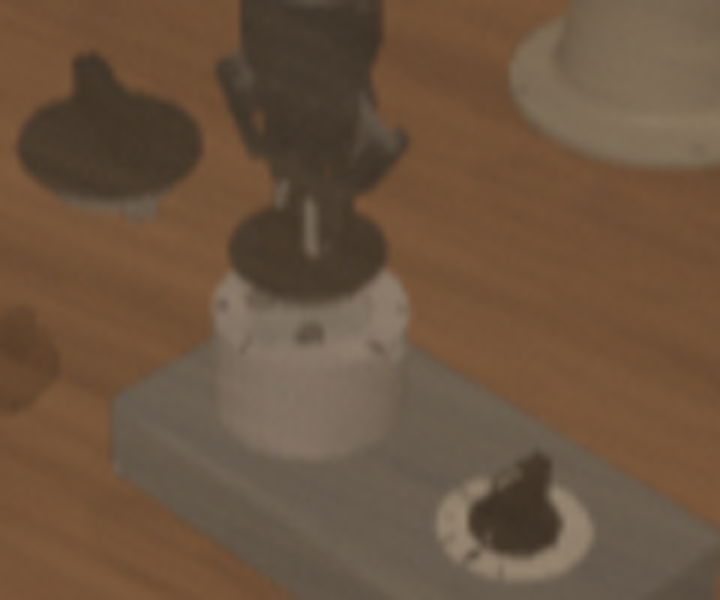

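The lid is level in the gripper at (307,253), just above the collar. I'll correct xy and then descend.

```bash
python3 -c "
from h import *
print((px('scene',[.5194,.0373,.177])-[280,150])*6)"
python3 -m pendant '[[0,5,5,0,0,0],[0,5,10,0,0,-0.01],[0,5,13,0,0,-0.01],[0,5,13,0,0,-0.01]]';python3 go.py .5204 .0419 .185 1.381
```

```text
[304.54384367 238.49710517]
t: 8.68
position: [0.5218, 0.0424, 0.1923]
eef_rot: [-0.299, -3.126, 0.0]
contact_force: [-0.2, -0.4, -1.9]
grip_width: 0.0133
grip_force: 59.8
[ 1.2 -0.7  7.3] [-0.    -0.001 -0.001] t 8.6833 q6 -1.3699515861835256
```

```bash
python3 -m pendant '[[1,-0.7,4,0,0,0],[1,-0.7,7,0,0,0],[1,-0.7,9,0,0,0],[1,-0.7,9,0,0,0]]';python3 go.py .5204 .0419 .175 1.381
```

```text
t: 9.02
position: [0.5206, 0.0417, 0.1834]
eef_rot: [-0.299, -3.126, -0.0]
contact_force: [-0.2, -0.0, -2.4]
grip_width: 0.0127
grip_force: 59.8
[0.3 0.2 8.4] [-0.    -0.001 -0.001] t 9.0167 q6 -1.3707842318567278
```

```bash
python3 -m pendant '[[0,0,3,0,0,0],[0,0,6,0,0,0],[0,0,8,0,0,0],[0,0,8,0,0,0]]';python3 go.py .5204 .0419 .167 1.381
```

```text
t: 9.35
position: [0.5206, 0.0417, 0.1753]
eef_rot: [-0.299, -3.126, 0.0]
contact_force: [-0.2, 0.6, -2.5]
grip_width: 0.0133
grip_force: 59.8
[0.2 0.1 8.3] [-0.    -0.001 -0.001] t 9.35 q6 -1.370792536673825
```

```bash
python3 -m pendant '[[0,0,3,0,0,0],[0,0,6,0,0,0],[0,0,8,0,0,0],[0,0,8,0,0,0]]';python3 go.py .5204 .0419 .167 1.381; python3 -m pendant '[[0,0,1,0,0,0],[0,0,2,0,0,0],[0,0,2,0,0,0]]'
```

```text
t: 9.68
position: [0.5207, 0.0417, 0.1675]
eef_rot: [-0.299, -3.127, -0.0]
contact_force: [-0.0, -0.7, -1.5]
grip_width: 0.0129
grip_force: 60.0
[0.3 0.1 0.5] [-0.    -0.001 -0.001] t 9.6833 q6 -1.370762220694997
t: 9.93
position: [0.521, 0.0417, 0.1672]
eef_rot: [0.299, 3.126, 0.0]
contact_force: [-3.3, -0.5, 4.4]
grip_width: 0.0131
grip_force: 60.7
```

```bash
python3 -m pendant '[[0,0,-2,0,0,0.1],[0,0,-2,0,0,0.2],[0,0,-2,0,0,0.3],[0,0,-2,0,0,0.4]]';python3 go.py .5207 .0417 .168 .596; python3 -c "
from h import *;s=r.get_state();print(s['ft_torque'])"
```

```text
t: 10.27
position: [0.5208, 0.0414, 0.168]
eef_rot: [0.922, 3.003, -0.001]
contact_force: [-0.8, -1.1, -1.8]
grip_width: 0.013
grip_force: 59.9
[0.2 0.2 0. ] [-0.001  0.     0.379] t 10.2667 q6 -0.965989792289506
[-0.26470354  0.18902096  0.11571159]
```

```bash
python3 -m pendant '[[0,0,0,0,0,0.1],[0,0,0,0,0,0.2],[0,0,0,0,0,0.3],[0,0,0,0,0,0.38],[0,0,0,0,0,0.38]]';python3 -m pendant '[[0,0,0,0,0,0],[0,0,0,0,0,0],[0,0,0,0,0,0]]';python3 go.py .5207 .0417 .168 .596; python3 - <<'E'
from h import *
s=r.get_state();print(s['ft_torque'])
a=r.grab_frame("scene")[160:245,285:395,::-1];cv2.imwrite("pics/f1.png",cv2.resize(a,None,fx=7,fy=7,interpolation=cv2.INTER_CUBIC))
E
```

```text
t: 10.68
position: [0.5208, 0.0415, 0.168]
eef_rot: [1.47, 2.776, -0.001]
contact_force: [-1.5, -0.7, -1.4]
grip_width: 0.0127
grip_force: 59.9
t: 10.93
position: [0.5208, 0.0416, 0.1679]
eef_rot: [-1.464, -2.78, 0.0]
contact_force: [-0.9, -2.3, -2.0]
grip_width: 0.0128
grip_force: 59.9
[ 0.1  0.  -0.1] [-0.     0.     0.006] t 10.9333 q6 -0.5924549199565933
[-0.30025852  0.17647879  0.11098961]
```

View pics/f1.png

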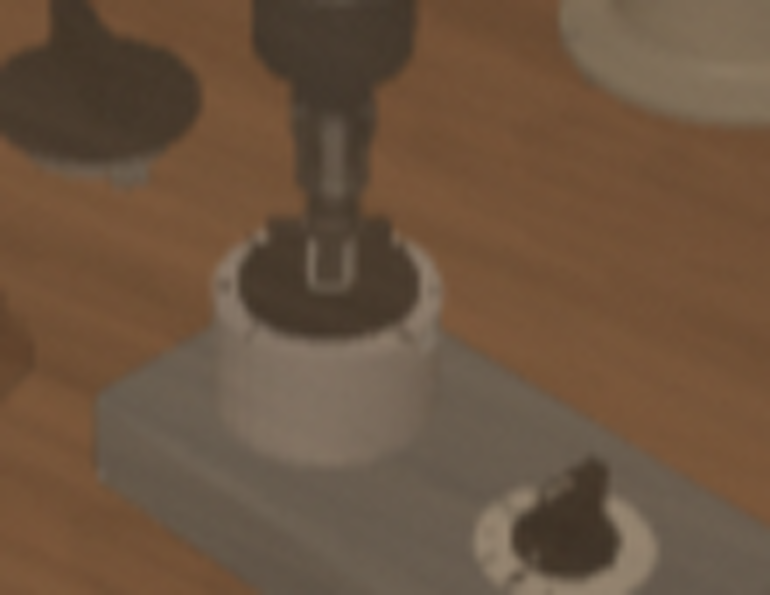

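The lid is seated flat and centred on the collar at (330,285). It is gripped, with the bar turned about 45° clockwise of the notches, and the dial pointer is at its zero mark.

```bash
python3 -c "
from cell import r
print(r.close_job())"
```

```text
the job is handed in; nothing more can be done
None
```

I handed the job in at about 11 s with no verdict returned: the dial reads zero (within about 0.05 rad by camera), and the lid is home on the bowl, turned about 45° clockwise and still gripped; I never touched the jar, tin or scoop.

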